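# Sort the packing bench into food, stationery and instrument trays

### The arm

A 6-joint arm with a two-finger parallel gripper is mounted at the origin on a cart in front of the work surface, level with it; the furniture and walls round the work are solid. World frame = base frame: x ahead of the robot, y to its left, z up, the work surface at z = 0. Lengths are in m, angles in rad, forces in N, time in s.
With the tool pointing down it reaches from about 0.2 to 0.875 m from the base axis. Payload 3.4 kg.
Tool frame: the origin (TCP) lies between the finger pads; the fingertips stand 25 mm ahead of it and the grasp point (between the pads) lies 6 mm ahead of it (r.nose_length is the z of the fingertips in the tool frame, in m); z points along the fingers, x is the direction in which the jaws open and shut, and the axes are right-handed (so a half turn about z gives the same grasp; the last joint's range is limited). The gripper opens to 94 mm and grips with 3 to 60 N. Pads are 16 mm wide; open, the fingers measure 119 mm over their backs; the gripper's body (75 mm by 177 mm) begins 78 mm behind the grasp point.
Start: joints at [1.031, 0.276, 1.505, -0, 1.361, -0.121], TCP at [0.234, 0.525, 0.23] pointing down, gripper open.
Joint ranges: [-2.89, 2.89], [-0.75, 2.08], [0.22, 2.7], [-1.18, 4.32], [0.11, 2.71], [-2.7, 2.7]. Speed limits (rad/s): [2.57, 2.57, 3.14, 3.14, 3.14, 3.14].

### API

Orientations are given as a unit quaternion [w, x, y, z].
In Python, from plant import r, gripper_to, inverse_kinematics, vision, models, telemetry gives the robot as it stands. Calls block until the motion is done:
- r.move_to(position, orientation): joint-space move of the TCP to a pose.
- r.move_l(position, rot=None, vel=0.15, guard=None): straight line of the TCP; rot=None keeps the orientation; vel is the mean speed in m/s. With guard (N) it stops when the force on the tool has changed by that much, and returns True; else False.
- r.movej(angles): joint-space move.
- gripper_to(opening, f_grip=None): finger opening in m; f_grip is the grip in N (None keeps the last); returns when the fingers have stopped.
- r.hold(seconds).
- inverse_kinematics(position, orientation): joint angles nearest the present ones, or None.
- vision.snapshot(name): name is "scene" or "top" or "wrist"; returns the picture (384x512x3 uint8, red, green, blue); there is no depth.
- vision.get_calibration(name): a dict with "fx", "fy", "cx", "cy" (pixels), "position" and "orientation" of the camera in the world. Camera axes: x right, y down, z forward; pixel columns grow to the right and rows downward; lengths in m; the calibration is good to about 2 mm. A picture is of the moment at which its call begins: read the wrist's pose just before it. get_calibration takes no time and is no camera call; for the wrist camera it gives the pose at the moment of the call.
A pose or a line that the arm cannot do raises r.PlanningError and nothing moves.
- r.sign_off(): hands the job in, once; it reports no verdict.
Trained networks look in the newest picture that a camera, given by its name, has taken for a name from the list of things; names that differ only in an ending like _2 or _b are one class to them, and where a whole thing is asked for, a point or a joint stands for the part that bears it (a point fixed in the world has none). Each returns a list of dicts, best first, with "score" (0 to 1); they miss things now and then, are a little off and sometimes report something else, mostly with a low value. They report only what shows in the picture. A call takes as long as a camera call. They do not tell look-alikes from the thing itself.
- models.boxes_of(thing, camera): "at" ([x, y, z] in m, in world coordinates, good to about 4 mm: the middle of the surface that is visible of it).
- models.regions_of(thing, camera): "pixels" (384x512 bool, what is visible of it).
- models.mark_of(thing, camera): "at" ([x, y, z] in m, in world coordinates, good to about 4 mm: a listed point, or the origin of a listed thing).
Readings, each from a call of its own:
- telemetry.current_t(): time.
- telemetry.current_joints(): joint angles.
- telemetry.current_dq(): joint speeds.
- telemetry.current_joint_efforts(): joint torques, N m.
- telemetry.current_ee_pos(): TCP position.
- telemetry.current_tool_rot(): TCP orientation.
- telemetry.current_wrist_force(): force on the tool from outside, world axes, zero at the start.
- telemetry.current_torque(): the same for the moment, N m.
- telemetry.current_opening(): finger opening in m.
Only numpy, scipy, OpenCV 4.12 (cv2) and the standard library are available. Lean on these libraries where they do the work, as an engineer would, in place of code of your own. Each camera call takes 0.05 s, during which the arm holds its last target.

### The job

Sort the mixed things left on the packing bench into the three trays: both loose wafer rolls into the green tray, the marker pen and the date stamp into the blue tray, the tally counter into the yellow tray. Food goes first: both rolls must be in their tray before the pen, stamp or counter is moved. At the end everything lies flat on the floor of its own tray, rolls side by side, stamp upright, counter on its back as it lay, and the roll of brown tape and the sugar dredger stand where they were.

Things in the scene. Friction and masses are not known exactly. Their poses are not given: they have to be found in the camera images.
- wafer_a_mid (a point): one of two loose golden wafer rolls (tubes) lying on the bare bench (not those in the big baking pan): 129 long, 38 wide, 36 high, about 20 g, both look alike. Point at its centre, half-way up, 18 above what it lies on; x along the roll
- wafer_b_mid (a point): the other loose golden wafer roll lying on the bare bench: 129 long, 38 wide, 36 high, about 20 g. Point at its centre, half-way up, 18 above what it lies on; x along the roll
- pen_mid (a point): marker pen, white and red, lying flat: 135 long, 17 across, about 20 g. Point at its centre, half-way up, 8 above what it lies on; y along the pen
- stamp_mid (a point): date stamp standing upright: black open frame (36 in x, 52 in y, up to 42 high), green cap on top (40 in x, 56 in y, from 54 to 80 above its foot; the cap is fixed and is a good place to grip), about 110 g. Point at its centre, half-way up, 40 above what it stands on; z up
- counter_mid (a point): grey-white round hand tally counter lying on its back: drum 44 across, 25 high, with a small thumb lever on the drum's +x side (out to 32 from the drum's axis) and a wire ring on its +y side (out to about 46 from the axis); grip the drum along its y axis, clear of the lever; about 70 g. Point on the drum's axis, half-way up, 12 above what it lies on; z up
- green_tray: green plastic tray (for food) with an upright rim all round: 165 long (its x) x 150 wide (its y) x 23 high outside; inside 155 x 140; walls 5, floor 5 thick. Fixed to the bench. Origin at the centre of its underside, z up. (Between the trays, near x 0.58, y -0.02, stands the fixed bag sealer, 340 long, 70 high, its arm raised to 250 at the black tip near x 0.62, y -0.2: carry things over it with clearance or round its front)
- blue_tray: blue plastic tray (for stationery) with an upright rim all round: 165 long (its x) x 150 wide (its y) x 23 high outside; inside 155 x 140; walls 5, floor 5 thick. Fixed to the bench. Origin at the centre of its underside, z up
- yellow_tray: yellow plastic tray (for instruments) with an upright rim all round: 165 long (its x) x 150 wide (its y) x 23 high outside; inside 155 x 140; walls 5, floor 5 thick. Fixed to the bench. Origin at the centre of its underside, z up
- tape_mid (a point): bystander, to be left alone: loose roll of brown packing tape lying flat, 90 across, 48 high. Point at its centre, half-way up
- dredger_mid (a point): bystander, to be left alone: loose steel sugar dredger (shaker) standing upright, 70 across, 116 high. Point at its centre, half-way up
There are look-alikes about, which are no part of the job. There is more than one size of the part that bears counter_mid; the job needs the larger.

How it is judged:
By the outcome, as a careful person would: the job done as asked, in the order asked, and still so for the second after the job is handed in, with the robot touching nothing.
It also fails if it takes over 147 s, if anything falls off the work surface, if the arm or the gripper's body presses on something with over 40 N, if the wrist force passes 120 N, or if a joint passes its speed limit or range.

## Working session

There is one attempt and no reset: what is moved stays moved. The work goes in short steps, each a Python script; the robot and the scene stay as the last script left them, time stands still between calls to the robot, and variables do not carry over. Pictures are saved under pics/ and viewed, and the job is handed in when it is done.

```bash
ls; mkdir -p pics
python3 - <<'E'
from plant import r, gripper_to, inverse_kinematics, vision, models, telemetry
import cv2
for n in ["scene","top","wrist"]:
    im=vision.snapshot(n); cv2.imwrite(f"pics/a_{n}.png",cv2.resize(im[:,:,::-1],(800,600),interpolation=cv2.INTER_CUBIC))
    c=vision.get_calibration(n); print(n,c)
print(telemetry.current_t(), telemetry.current_tool_rot())
for cam in ["top","scene"]:
  for t in ["wafer_a_mid","pen_mid","stamp_mid","counter_mid","green_tray","blue_tray","yellow_tray","tape_mid","dredger_mid"]:
    print(cam,t,[(round(d["score"],2),[round(float(v),3) for v in d["at"]]) for d in models.mark_of(t,cam)][:6])
print(telemetry.current_t())
E
```

```text
pics
scene {'fx': 428.31665385468693, 'fy': 428.31665385468693, 'cx': 258.32271178963725, 'cy': 189.76462413121354, 'position': array([-0.28701515, -0.70572004,  0.76722201]), 'orientation': array([-0.43427938,  0.78795655, -0.38703827,  0.20181001])}
top {'fx': 356.7281497964394, 'fy': 356.7281497964394, 'cx': 256.5779572807007, 'cy': 189.61434139040867, 'position': array([ 0.35118631, -0.07279025,  1.1494627 ]), 'orientation': array([-0.07382993,  0.70748964, -0.70037186,  0.05904926])}
wrist {'fx': 329.9255452214683, 'fy': 329.9255452214683, 'cx': 257.4072945978559, 'cy': 194.64240678026405, 'position': array([0.17369418, 0.55206174, 0.3851911 ]), 'orientation': array([0.09690856, 0.83284707, 0.54140838, 0.06206014])}
0.15 [ 2.86666209e-04  8.38662303e-01  5.44651359e-01 -5.97700605e-04]
top wafer_a_mid [(0.88, [0.42, 0.08, 0.013])]
top pen_mid [(0.47, [0.499, -0.175, 0.007])]
top stamp_mid [(0.87, [0.586, 0.334, 0.042]), (0.72, [0.378, 0.28, 0.002]), (0.28, [0.379, -0.299, 0.003])]
top counter_mid [(0.65, [0.434, -0.057, 0.012]), (0.5, [0.347, -0.02, 0.008])]
top green_tray [(0.9
[... 155 characters left out ...]
(0.56, [0.59, -0.347, -0.003]), (0.22, [0.584, 0.336, 0.041])]
top tape_mid [(0.65, [0.397, -0.451, 0.026])]
top dredger_mid [(0.64, [0.751, -0.215, 0.058])]
scene wafer_a_mid [(0.68, [0.418, 0.073, 0.016])]
scene pen_mid [(0.54, [0.5, -0.172, 0.009]), (0.22, [0.419, 0.073, 0.017])]
scene stamp_mid [(0.8, [0.587, 0.334, 0.04]), (0.47, [0.498, -0.175, 0.007])]
scene counter_mid [(0.7, [0.349, -0.016, 0.006]), (0.47, [0.432, -0.059, 0.011])]
scene green_tray [(0.85, [0.384, 0.279, -0.002])]
scene blue_tray []
scene yellow_tray [(0.87, [0.595, -0.349, -0.002])]
scene tape_mid [(0.7, [0.396, -0.454, 0.023]), (0.34, [0.594, -0.348, -0.005])]
scene dredger_mid [(0.91, [0.748, -0.218, 0.058])]
1.05
```

View pics/a_top.png

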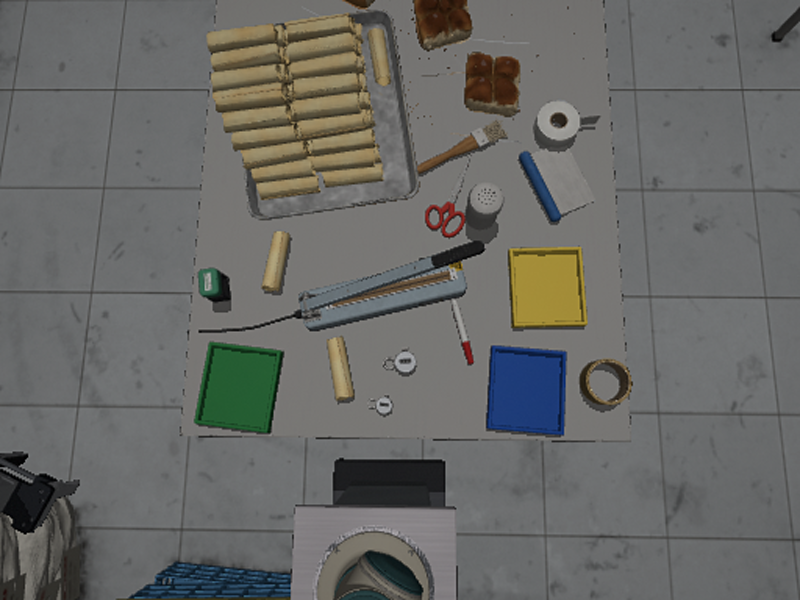

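View pics/a_scene.png

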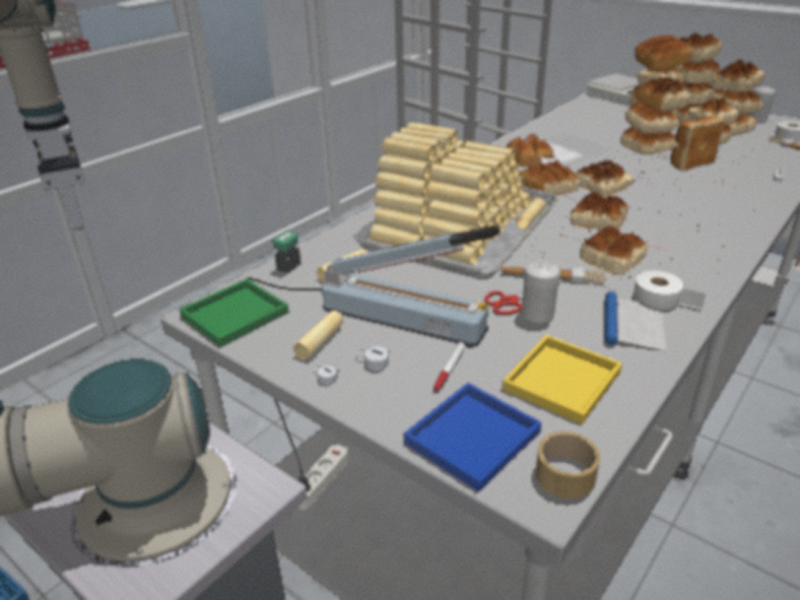

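View pics/a_wrist.png

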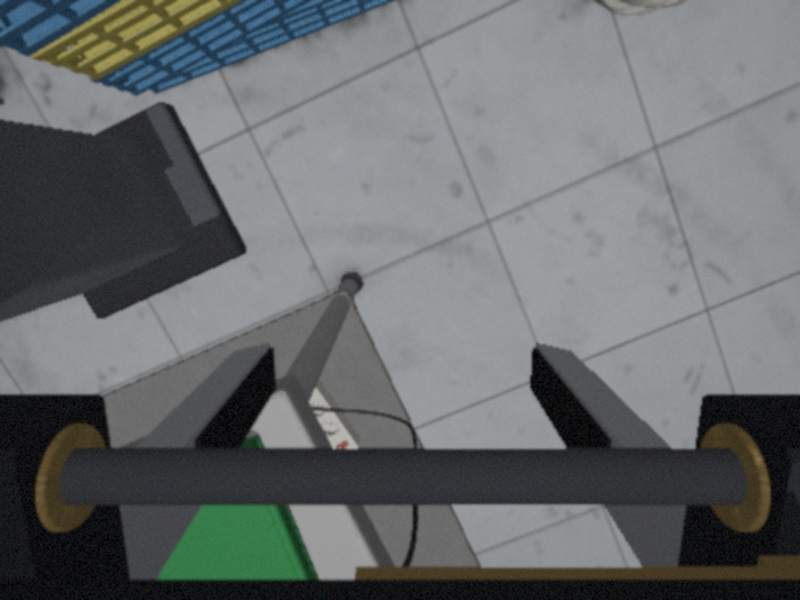

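The top image (800x600 scale) shows the loose rolls at (340,368) and (277,262). The larger counter is at (403,362), and the small look-alike is at (384,405). The pen is at (461,330) and the stamp at (212,283). Trays: green (240,388), blue (527,390), yellow (547,287). Next I'll measure these precisely.

```bash
cat > h.py <<'E'
from plant import r, gripper_to, inverse_kinematics, vision, models, telemetry
import cv2, numpy as np
from scipy.spatial.transform import Rotation as R
def rotm(q): return R.from_quat([q[1],q[2],q[3],q[0]]).as_matrix()
def to_plane(px,z,c):
    px=np.atleast_2d(px).astype(float)
    d=np.c_[(px[:,0]-c["cx"])/c["fx"],(px[:,1]-c["cy"])/c["fy"],np.ones(len(px))]@rotm(c["orientation"]).T
    p=np.asarray(c["position"]); return (p+d*((z-p[2])/d[:,2])[:,None])[:,:2]
def rect(mask,z,c):
    n,l,s,_=cv2.connectedComponentsWithStats(mask.astype(np.uint8)); k=1+np.argmax(s[1:,4])
    ct=max(cv2.findContours((l==k).astype(np.uint8),cv2.RETR_EXTERNAL,cv2.CHAIN_APPROX_NONE)[0],key=len)[:,0]
    w=to_plane(ct,z,c); (x,y),(a,b),th=cv2.minAreaRect((w*1000).astype(np.float32))
    if a<b: a,b,th=b,a,th+90
    th=(th+90)%180-90
    return np.array([x,y])/1000,a,b,th,int(s[k,4])
def q_down(yaw): # tool x along (cos yaw, sin yaw), z down
    return np.array([0,np.cos(yaw/2),np.sin(yaw/2),0])
def save(n,im,s=None):
    cv2.imwrite(f"pics/{n}.png",cv2.resize(im[:,:,::-1],s or (800,600),interpolation=cv2.INTER_CUBIC))
E
python3 - <<'E'
from h import *
im=vision.snapshot("top"); c=vision.get_calibration("top")
hsv=cv2.cvtColor(im,cv2.COLOR_RGB2HSV).astype(int); H,S,V=hsv[...,0],hsv[...,1],hsv[...,2]
def roi(x0,y0,x1,y1):
    m=np.zeros(im.shape[:2],bool); s=.64; m[int(y0*s):int(y1*s),int(x0*s):int(x1*s)]=1; return m
P=lambda n,m,z:print(n,*[np.round(v,3) for v in rect(m,z,c)])
P("wA",roi(320,325,362,410)&(S>60)&(H<35),.018)
P("wB",roi(255,222,295,300)&(S>60)&(H<35),.018)
P("pen",roi(445,290,480,370)&((V>190)|(S>100)),.008)
P("penred",roi(445,335,480,370)&(S>100),.008)
P("cap",roi(190,260,235,305)&(S>80),.08)
P("green",roi(185,335,295,440)&(S>100),.023)
P("blue",roi(480,340,572,440)&(S>100),.023)
P("yellow",roi(500,240,592,335)&(S>100),.023)
# counter
for n,t in (("ctr",roi(375,340,425,385)),):
    print(n,H[t].mean(),S[t].mean(),np.percentile(V[t],[5,50,80,95]))
cr=im[210:270,225:275]; save("ctr",cr,(600,720)[:2] if 0 else (500,600))
cr=im[135:265,120:220]; save("wB",cr,(460,598))
s=vision.snapshot("scene"); save("grip",s[0:160,0:130],(487,600))
save("sealer",s[120:230,160:340],(800,489))
E
```

```text
wA [0.419 0.075] 125.573 37.487 12.228 458
wB [0.641 0.217] 130.689 38.283 -8.167 432
pen [ 0.454 -0.185] 45.41 13.219 13.555 60
penred [ 0.454 -0.185] 45.41 13.219 13.555 60
cap [0.579 0.33 ] 57.672 43.48 4.606 184
green [0.379 0.276] 163.124 153.319 -6.471 2556
blue [ 0.38  -0.298] 164.473 151.302 -4.226 2609
yellow [ 0.589 -0.346] 167.019 153.566 1.645 2434
ctr 35.20581896551724 6.9967672413793105 [ 68. 121. 121. 160.]
```

View pics/ctr.png

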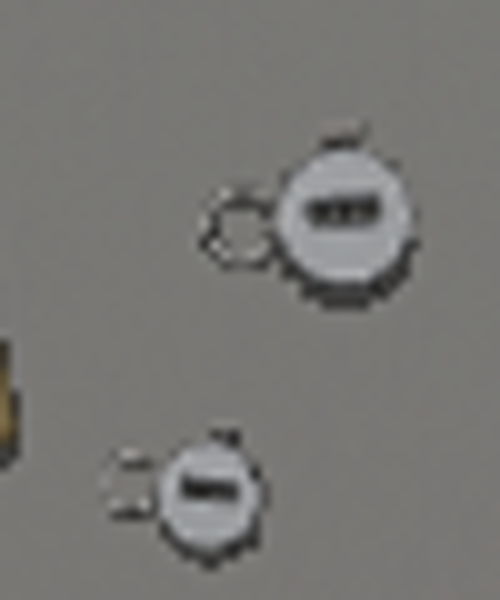

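View pics/wB.png

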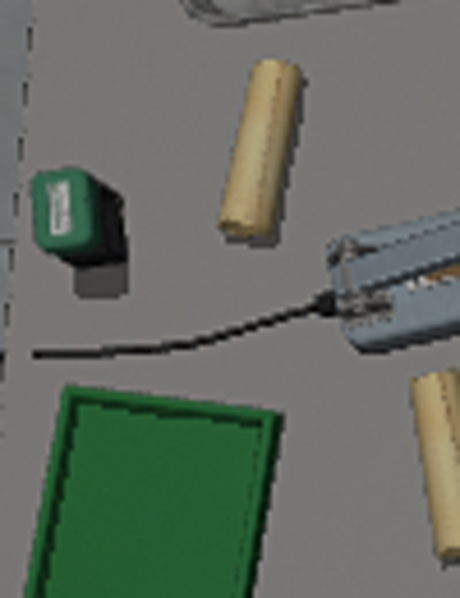

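View pics/grip.png

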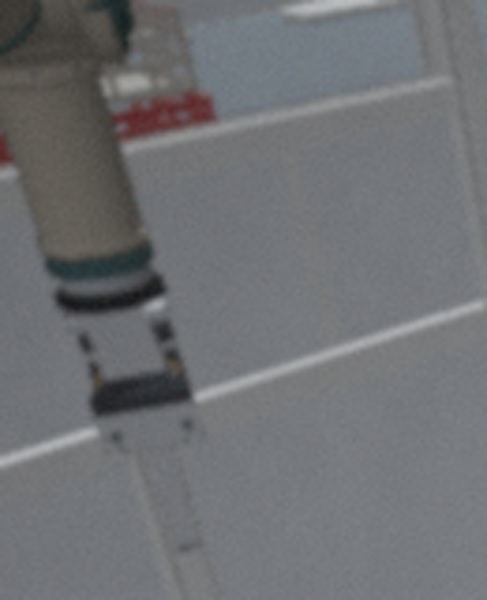

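View pics/sealer.png

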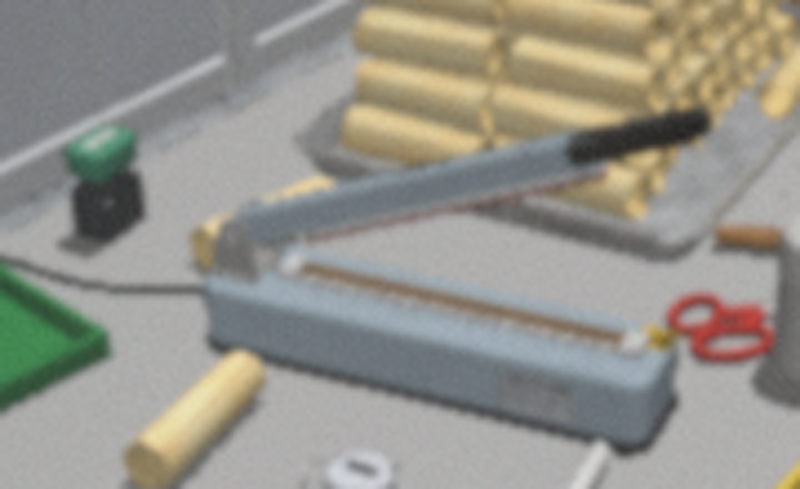

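Both rolls measure close to their true size (126–131 x 37–38 mm). The crop shows the gripper body narrow along tool y, so its 177 mm side runs along the jaw direction. I'll start with roll A.

```bash
cat >> h.py <<'E'
d2r=np.pi/180
def line(p,yaw=None,vel=.3,guard=None):
    return r.move_l(np.array(p,float),None if yaw is None else q_down(yaw*d2r),vel,guard) if guard is None else r.move_l(np.array(p,float),None if yaw is None else q_down(yaw*d2r),vel,guard=guard)
def stat(s):
    print(s,"t%.1f"%telemetry.current_t(),np.round(telemetry.current_ee_pos(),4),"open %.4f"%telemetry.current_opening(),"F",np.round(telemetry.current_wrist_force(),1))
def pick(xy,yaw,tip,opening,f,hover=.17,zmin=None):
    gripper_to(opening)
    line([*xy,hover],yaw); 
    line([*xy,tip+.025+.03],vel=.2)
    hit=line([*xy,tip+.025],vel=.05,guard=6); stat(f"down hit={hit}")
    if hit: return False
    gripper_to(0,f); stat("gripped")
    line([*xy,hover],vel=.15); stat("lifted"); return True
def place(xy,yaw,z,rel,hover=.17):
    line([*xy,hover],yaw); line([*xy,z+.015],vel=.2)
    hit=line([*xy,z-.004],vel=.03,guard=2.5); stat(f"place hit={hit} want {z:.3f}")
    gripper_to(telemetry.current_opening()+rel); stat("released")
    line([*xy,hover],vel=.2)
G=(np.array([.379,.277]),-6.5)
def tray(T,dx,dy):
    a=T[1]*d2r; return T[0]+np.array([np.cos(a)*dx-np.sin(a)*dy,np.sin(a)*dx+np.cos(a)*dy])
E
python3 - <<'E'
from h import *
r.move_to(np.array([.419,.076,.2]),q_down(102.2*d2r)); stat("hover")
if pick([.419,.076],102.2,.004,.075,7):
    im=vision.snapshot("wrist"); save("wA_held",im)
    place(tray(G,0,-31),83.5,0) if 0 else place(tray(G,0,-.031),83.5,.029+.005,.009)
save("afterA",vision.snapshot("wrist"))
E
```

```text
hover t2.9 [0.4192 0.0765 0.2001] open 0.0942 F [ 0.2  0.8 -0. ]
down hit=False t5.2 [0.419  0.076  0.0289] open 0.0752 F [-0.5  0.7 -0.1]
gripped t5.8 [0.4191 0.076  0.0291] open 0.0362 F [ 0.4 -0.2  1.1]
lifted t6.9 [0.4182 0.076  0.1692] open 0.0360 F [-0.4  0.1 -0.8]
place hit=True want 0.034 t9.0 [0.3753 0.2459 0.033 ] open 0.0364 F [-0.2 -0.8  0.1]
released t9.4 [0.3752 0.2459 0.0332] open 0.0454 F [-0.1 -0.   0.6]
```

Run:
```python
from h import *
if pick([.641,.217],81.8,.004,.075,7,hover=.18):
    xy=tray(G,0,.031)
    place(xy,83.5,.029+.005,.009,hover=.18)
    line([.38,.10,.25],83.5)
    s=vision.snapshot("top"); save("afterB",s[190:290,100:200],(600,600))
    print(models.mark_of("wafer_a_mid","top"))
stat("x")
```

```text
down hit=False t13.5 [0.6411 0.217  0.0289] open 0.0753 F [-0.1  0.  -0.3]
gripped t14.2 [0.641  0.217  0.0291] open 0.0363 F [-0.3  0.5  0.8]
lifted t15.3 [0.6403 0.2168 0.1789] open 0.0362 F [-0.4 -0.   0. ]
place hit=True want 0.034 t17.7 [0.3824 0.3078 0.033 ] open 0.0364 F [0.3 0.9 0.3]
released t18.1 [0.3821 0.3076 0.0331] open 0.0454 F [-0.7 -0.5 -0.2]
[]
x t20.0 [0.3795 0.1009 0.2491] open 0.0455 F [-0.1  0.3 -0.2]
```

View pics/afterA.png

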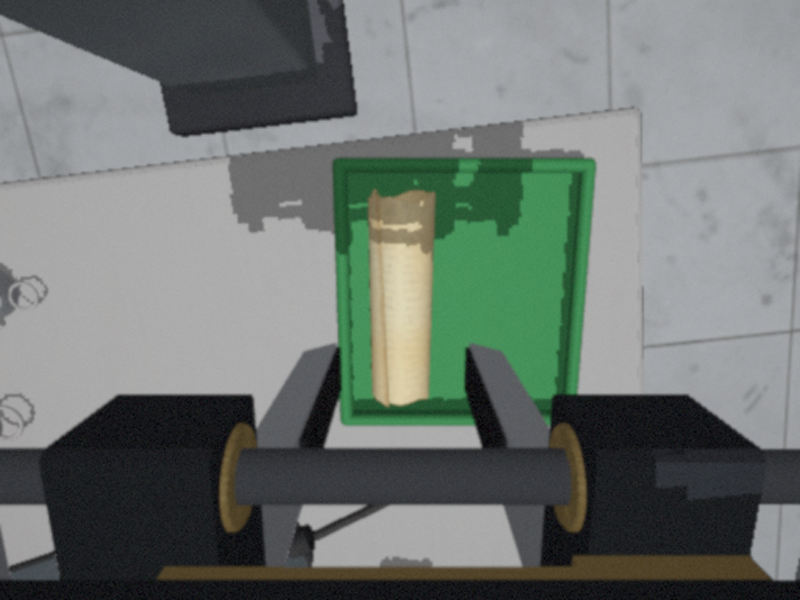

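View pics/afterB.png

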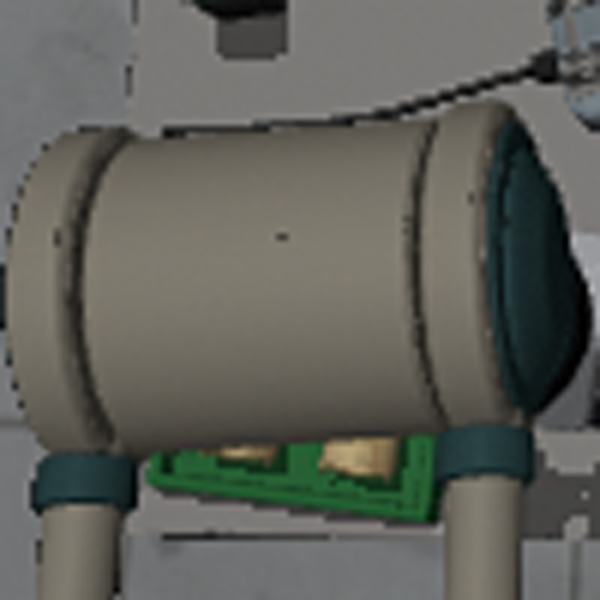

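Both rolls are in the green tray, side by side and along it. The wrist image shows roll A at (400,300) inside the rim. Next is the pen.

```bash
cat >> h.py <<'E'
B=(np.array([.380,-.300]),-4.2)
Y=(np.array([.590,-.347]),1.0)
E
python3 - <<'E'
from h import *
line([.42,-.12,.22],94)
s=vision.snapshot("wrist"); save("prepen",s)
s=vision.snapshot("top"); save("green",s[200:290,110:200],(600,600))
g=15/10
if pick([.489,-.1765],103.8,.002,.06,12,hover=.17):
    save("penheld",vision.snapshot("wrist"))
    place(tray(B,-.009,.040),85.8,.027+.005,.012)
save("penplaced",vision.snapshot("wrist")); stat("e")
E
```

```text
down hit=False t23.4 [ 0.4891 -0.1765  0.0269] open 0.0602 F [-0.4  0.3  0.4]
gripped t24.1 [ 0.489  -0.1765  0.0271] open 0.0157 F [0.  0.8 0.2]
lifted t25.2 [ 0.4883 -0.1762  0.1691] open 0.0153 F [-0.7  0.3 -0.9]
place hit=True want 0.032 t27.2 [ 0.3739 -0.2594  0.031 ] open 0.0156 F [ 0.2 -0.5 -0.1]
released t27.6 [ 0.3738 -0.2592  0.0313] open 0.0274 F [-0.4  0.6 -0.9]
e t28.5 [ 0.3732 -0.2587  0.1687] open 0.0280 F [-0.3 -1.  -0.9]
```

View pics/prepen.png

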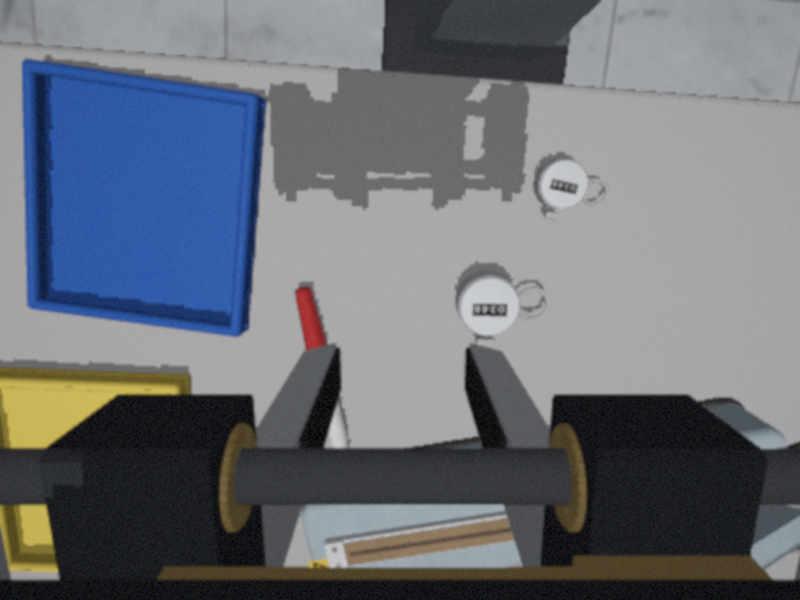

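View pics/penplaced.png

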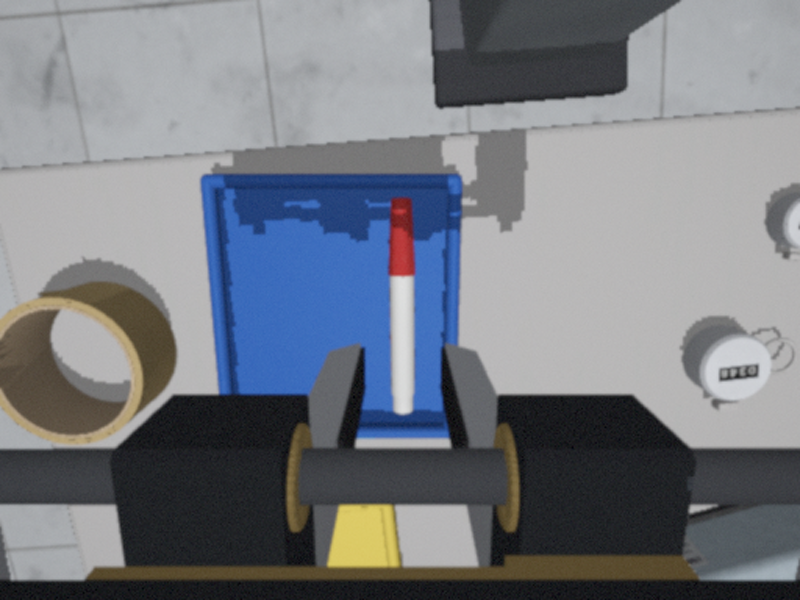

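View pics/green.png

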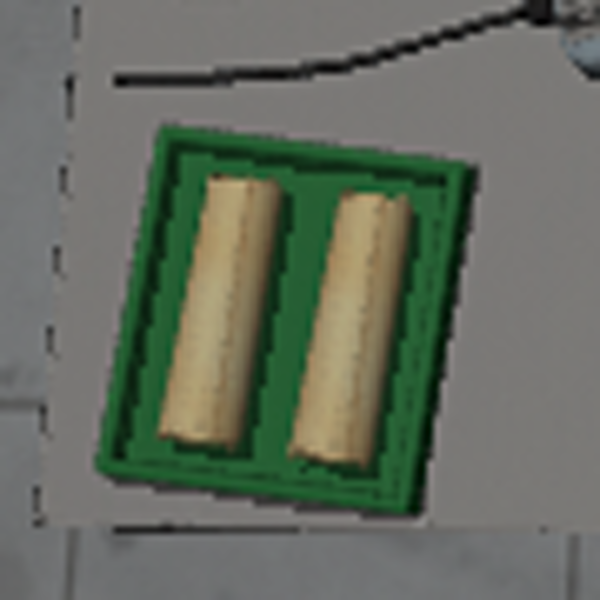

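The green tray shows both rolls side by side. The pen lies flat in the blue tray, clear of its walls. Next I'll take a closer fix on the larger counter.

Run:
```python
from h import *
line([.41,-.06,.22],90)
c=vision.get_calibration("wrist"); im=vision.snapshot("wrist"); 
c2=vision.get_calibration("top"); print("top est",to_plane([259.5,231.5],.025,c2))
g=cv2.cvtColor(im,cv2.COLOR_RGB2GRAY)
m=(g>195).astype(np.uint8); m[225:]=0
n,l,s,cen=cv2.connectedComponentsWithStats(m)
for k in range(1,n):
    if s[k,4]>150:
        ct=max(cv2.findContours((l==k).astype(np.uint8),cv2.RETR_EXTERNAL,cv2.CHAIN_APPROX_NONE)[0],key=len)[:,0]
        w=to_plane(ct,.025,c).astype(np.float32); (x,y),rad=cv2.minEnclosingCircle(w*1000)
        print(s[k],x,y,rad, cv2.minAreaRect(w*1000))
cv2.imwrite("pics/ctrw.png",cv2.resize(im[60:240,150:390,::-1],(800,600),interpolation=cv2.INTER_CUBIC))
```

```text
top est [[ 0.43150305 -0.0586599 ]]
[ 69 136   9  78 284] 404.80096435546875 -258.49298095703125 42.08732604980469 ((404.7855224609375, -258.72076416015625), (4.874458312988281, 84.13148498535156), 86.108642578125)
[244 185  35  34 651] 433.567626953125 -56.5567512512207 18.92971420288086 ((433.5673522949219, -56.44245147705078), (37.01911544799805, 36.971099853515625), 45.56357955932617)
```

View pics/ctrw.png

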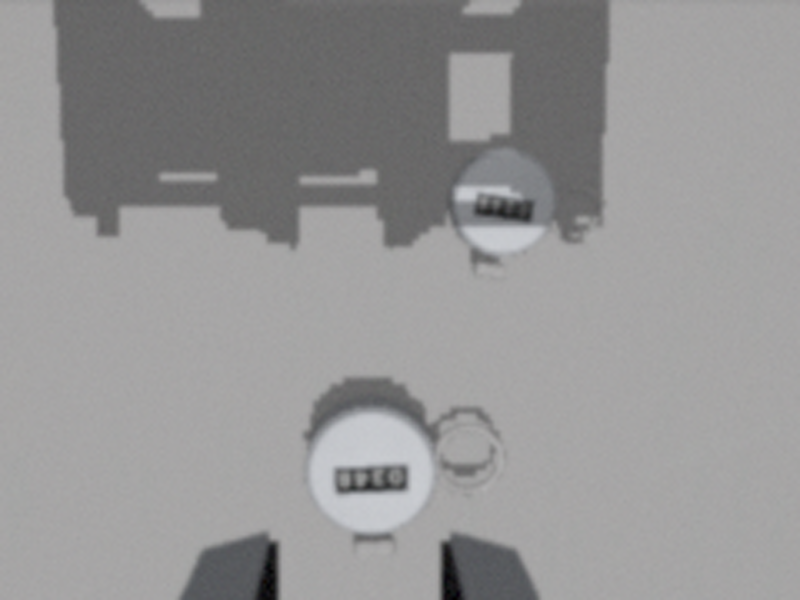

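The counter's lever is at its +x side and its ring stands at about mid-height at +y. A drum grip on the diagonal (tool yaw -48°) clears both.

Run:
```python
from h import *
r.move_to(np.array([.4335,-.0565,.2]),q_down(-48*d2r)); stat("rot")
if pick([.4335,-.0565],-48,.005,.066,20,hover=.2):
    save("ctrheld",vision.snapshot("wrist"))
```

```text
rot t31.5 [ 0.4334 -0.0567  0.1999] open 0.0277 F [ 0.1  0.4 -0.1]
down hit=False t34.1 [ 0.4336 -0.0565  0.0299] open 0.0658 F [-0.1 -0.4  0.4]
gripped t34.6 [ 0.4337 -0.0566  0.0302] open 0.0439 F [-0.3  0.1  1.1]
lifted t35.9 [ 0.4328 -0.0563  0.1992] open 0.0435 F [-1.4  0.1 -1.2]
```

View pics/ctrheld.png

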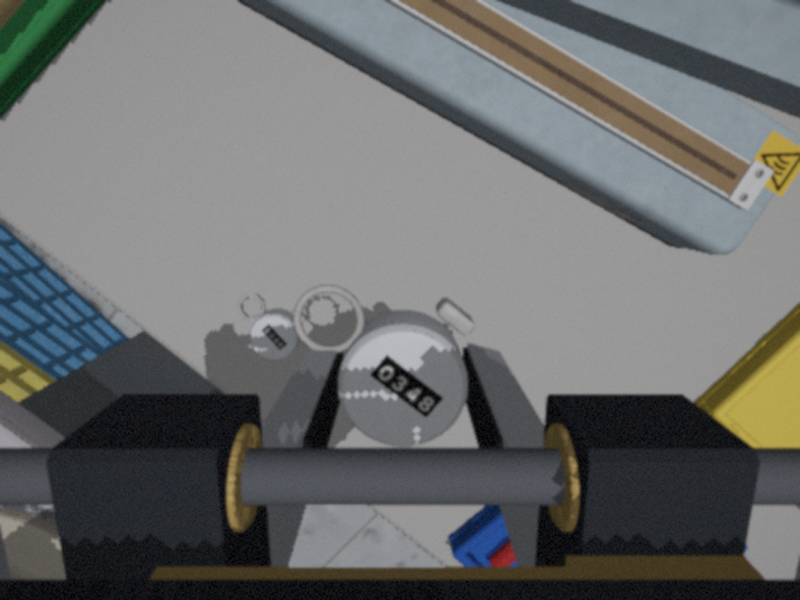

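The larger counter is held level with a 44 mm opening, which matches the drum, and the lever and ring are free. I'll place it in the yellow tray.

Run:
```python
from h import *
line([.44,-.28,.22],-48)
xy=tray(Y,-.005,-.012)
place(xy,-48,.035,.020,hover=.2)
save("ctrplaced",vision.snapshot("wrist"))
line([.44,-.28,.24],-48); line([.38,-.05,.25],0); 
s=vision.snapshot("top"); save("top2",s[130:290,290:410],(450,600)); stat("e")
```

```text
place hit=True want 0.035 t39.0 [ 0.5853 -0.3591  0.0346] open 0.0437 F [0.8 1.2 1.6]
released t39.5 [ 0.5847 -0.3587  0.0341] open 0.0638 F [ 0.3  0.3 -1.2]
e t42.3 [ 0.381  -0.0511  0.2497] open 0.0638 F [-0.4  1.2 -0.5]
```

View pics/ctrplaced.png

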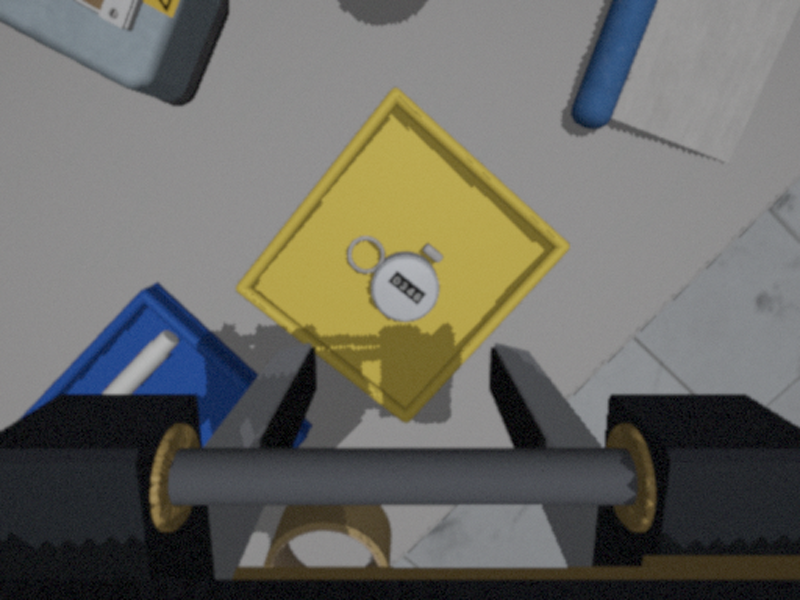

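View pics/top2.png

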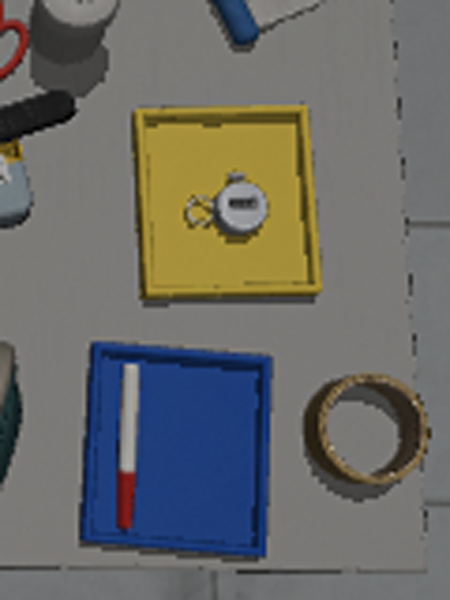

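The counter lies on its back in the yellow tray and the pen is flat in the blue tray. I'll look at the stamp next.

Run:
```python
from h import *
r.move_to(np.array([.42,.18,.25]),q_down(90*d2r))
line([.545,.33,.24],90)
c=vision.get_calibration("wrist"); im=vision.snapshot("wrist"); save("stamp",im)
hsv=cv2.cvtColor(im,cv2.COLOR_RGB2HSV).astype(int); m=(hsv[...,1]>80)&(hsv[...,0]>60)&(hsv[...,0]<95)
m[:140]=0
print(rect(m,.08,c)); 
for f in (models.mark_of,models.boxes_of): print([(d["score"],d["at"]) for d in f("stamp_mid","wrist")])
cv2.imwrite("pics/sm.png",m*255); stat("")
```

```text
(array([0.58028851, 0.33507834]), 57.613582611083984, 37.38541030883789, 9.336265563964844, 1366)
[]
[(0.82, [0.5763, 0.3324, 0.0817])]
 t44.2 [0.5443 0.3285 0.2407] open 0.0639 F [-0.7 -0.4  0.4][ WARN:0@4.287] global loadsave.cpp:1063 imwrite_ Unsupported depth image for selected encoder is fallbacked to CV_8U.
```

View pics/stamp.png

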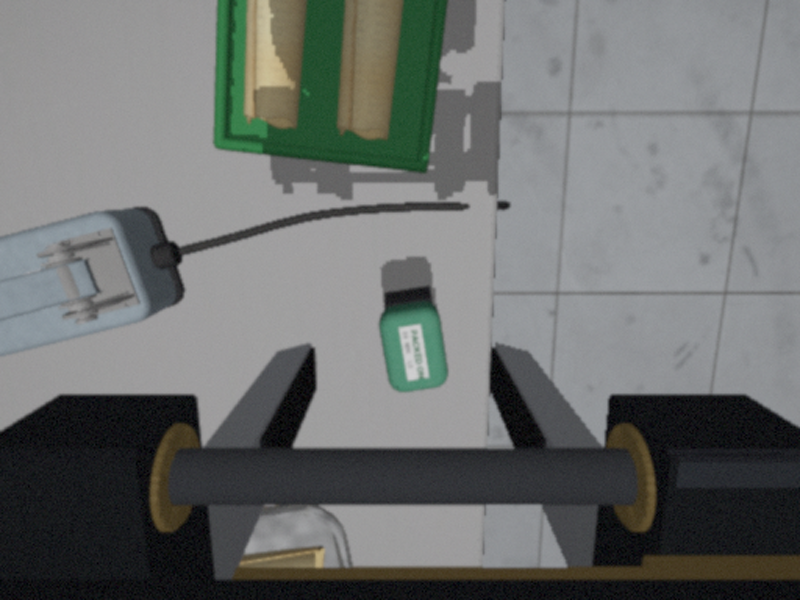

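View pics/sm.png

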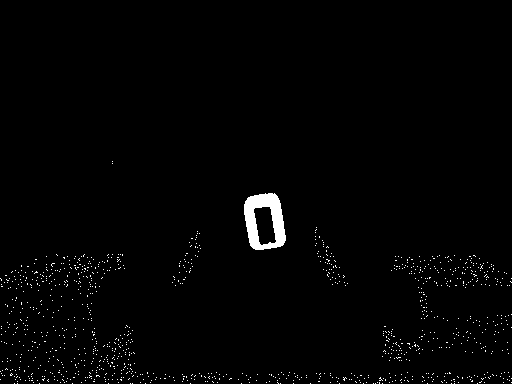

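The stamp's cap reads 58x37 mm, centred at (0.582, 0.334), with its long axis at 9° yaw. That agrees with the box network (0.576, 0.332, 0.082).

Run:
```python
from h import *
if pick([.582,.3345],99.3,.049,.075,28,hover=.25):
    line([.42,.2,.25],95); line([.37,-.1,.25],88)
    save("stheld",vision.snapshot("wrist"))
    place(tray(B,0,-.030),85.8,.079,.025,hover=.25)
    save("stplaced",vision.snapshot("wrist"))
    line([.3,-.05,.3],85.8)
    im=vision.snapshot("top"); save("end_top",im); im=vision.snapshot("scene"); save("end_scene",im); stat("e")
```

```text
down hit=False t46.6 [0.5821 0.3345 0.0739] open 0.0749 F [-0.5  0.4  0.7]
gripped t47.2 [0.5821 0.3346 0.0741] open 0.0392 F [-0.3 -0.7 -0.2]
lifted t48.5 [0.5815 0.3343 0.2488] open 0.0387 F [ 0.3 -0.5 -0.7]
place hit=True want 0.079 t53.0 [ 0.3778 -0.3297  0.0786] open 0.0387 F [-0.5 -0.3  2.8]
released t53.6 [ 0.3774 -0.3292  0.0784] open 0.0637 F [ 0.5 -0.4  0.4]
e t55.9 [ 0.3002 -0.0508  0.2996] open 0.0640 F [ 0.1 -0.2 -0.3]
```

View pics/stplaced.png

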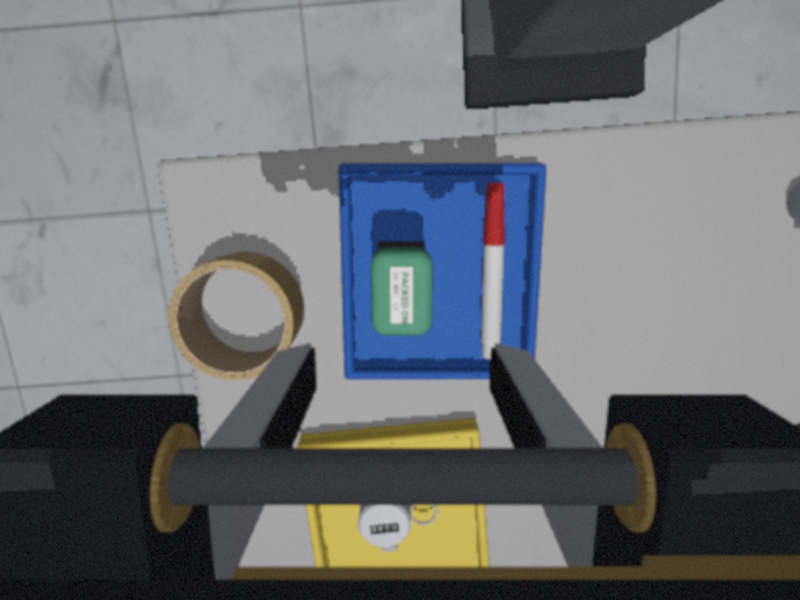

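View pics/end_top.png

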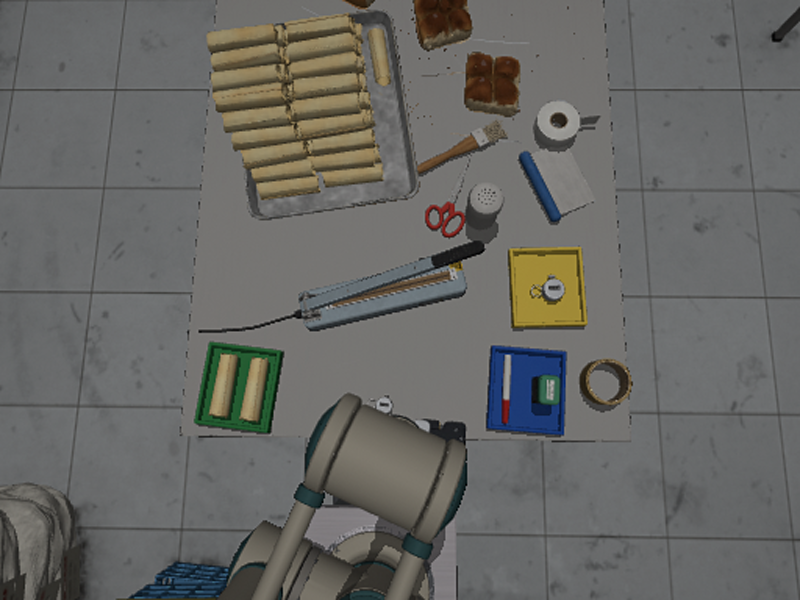

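View pics/end_scene.png

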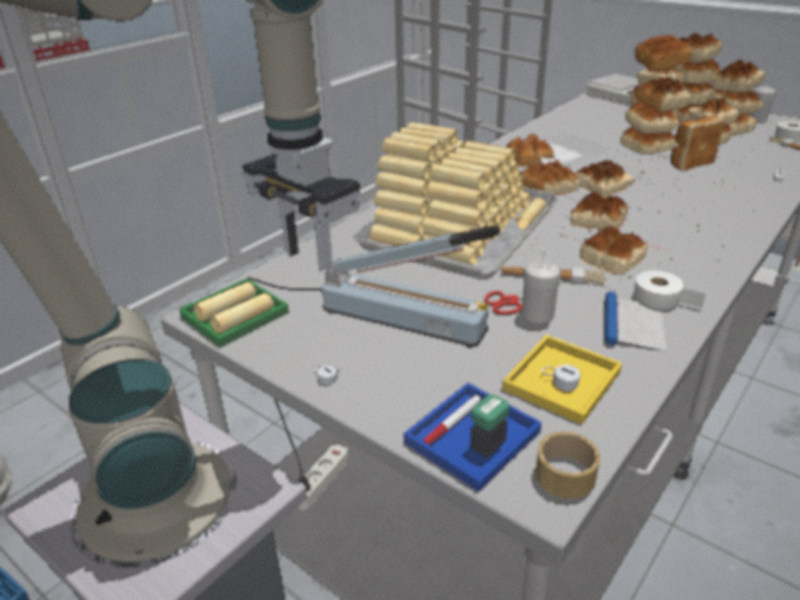

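All the items are in their trays. The stamp stands upright at (550,390) in the top image. The tape (606,382) and dredger (485,203) appear at the same pixels as before. Handing in.

Run:
```python
from h import *
stat("end"); r.sign_off()
```

```text
end t55.9 [ 0.3002 -0.0508  0.2996] open 0.0640 F [ 0.1 -0.2 -0.3]
the job is handed in; nothing more can be done
```

The job is done and handed in at about 56 s of the 147 s allowed. I moved both wafer rolls to the green tray first. The marker pen then went to the blue tray, the larger tally counter to the yellow tray, and the date stamp to the blue tray.

- **Final pictures:** The top and scene cameras show the rolls side by side and the pen flat. The stamp stands upright and the counter lies on its back. The tape, the dredger and the small look-alike counter are where they were, and the gripper is clear and touching nothing.
- **Grips and set-downs:** Grip widths were close to the given sizes: rolls 36 mm, pen 15–16 mm, counter 44 mm, stamp cap 39 mm. Each item met its tray floor within about 1 mm of the expected height. The wrist-force readings I took stayed under 5 N.
- **Checks that failed or disagreed:** `mark_of` missed the second roll at the start. It also returned nothing when asked for the placed rolls (the arm was in view) and for the stamp in the wrist picture. In those cases I relied on my own picture measurements.
- **Departure from the hint:** I gripped the counter's drum on the diagonal rather than along its y axis, because the wire ring stood in the way on that side.

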